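Vent the vacuum drying box and hold its stuck lid ajar

ROBOT

A 7-joint arm with a two-finger parallel gripper is mounted at the origin on the work surface. World frame = base frame: x ahead of the robot, y to its left, z up, the work surface at z = 0. Lengths are in mm, angles in rad, forces in N, time in s.
With the tool pointing down it reaches from about 400 to 925 mm from the base axis. Payload 5.6 kg.
Tool frame: the origin (TCP) lies at the very end of the fingers, on their centre line; the grasp point (between the pads) lies 19 mm behind it; z points along the fingers, y is the line along which they close (so a half turn about z gives the same grasp; the last joint's range is limited). The gripper opens to 85 mm and grips with 20 to 120 N. Pads are 22 mm wide; open, the fingers measure 114 mm over their backs; the gripper's body (76 mm by 85 mm) begins 54 mm behind the grasp point. The pads swing forward as they close: fully open they stand 13 mm farther back than shut.
Start: joints at [-1.203, 0.468, -0.012, 1.603, 0.006, 1.071, -0.056], TCP at [259.613, 595.911, 231.29] pointing down, gripper open.
Joint ranges: [-2.53, 2.53], [-0.31, 2.02], [-1.57, 1.55], [0.28, 2.44], [-1.29, 4.43], [0.15, 1.84], [-2.92, 2.92]. Speed limits (rad/s): [2.57, 2.57, 3.14, 3.14, 3.14, 3.14, 3.14].

INTERFACE

Orientations are given as a unit quaternion [x, y, z, w].
In Python, from rig import * gives the robot as it stands.
- The arm moves only by the tool step_arm, never from a script. Its argument "commands" is one flat list of numbers, 5 for each row, row after row: the finger opening in m, from 0 to 0.0854, then the shift along the tool's x, y, z in m, then the turn about the tool's z in degrees. In form: [claw, tx, ty, tz, twist, claw, tx, ty, tz, twist, ...]. A call has 1 to 8 rows; each row shifts and turns the commanded pose from where the row before left it, along the tool's axes as they then stand; what a row does not reach is not made up. A row lasts 1/12 s, in which the tool goes at most 41.7 mm and 7.16 degrees, less where a joint would pass 70% of its speed; a pose out of reach is approached as far as the arm can. A call with a gripper value outside its range is refused whole. The fingers move at their own pace and stop on an object; the grip force is fixed at half the most. Time passes only in rows, so rows that do not move let the fingers close. It gives the time, the measured TCP pose, the force, the opening and the grip force at its end, in the units of the state.
- read_state(): the state, without advancing time (a new reading comes with each control period).
- read_camera(name): name is "scene" or "top" or "wrist"; returns a dict with "img" (480x640x3 uint8, red, green, blue), "K" (3x3 intrinsics, pixels), "world_from_camera" (4x4, takes a point from camera to world coordinates); the wrist camera has in their place "mount" (4x4, takes a point from camera to tool coordinates, whose origin is the TCP and whose axes are the flange's). Camera axes: x right, y down, z forward; pixel columns grow to the right and rows downward; lengths in mm; the calibration is good to about 2 mm. A picture is of the moment at which its call begins: read the wrist's pose just before it. There is no depth.
- finish_job(): hands the job in; it is judged then, once.
The state is a dict: "time_s": time; "q": joint angles; "joint_vel": joint speeds; "joint_efforts": joint torques, N m; "tool_pos": TCP position; "eef_rot": TCP orientation; "ft_force": force on the tool from outside, world axes, zero at the start; "torque": the same for the moment, N m; "opening": finger opening in mm; "grasp_force": force on a finger pad.
Only numpy, scipy, OpenCV 4.12 (cv2) and the standard library are available. Lean on these libraries where they do the work, as an engineer would, in place of code of your own. Each camera call takes 0.05 s, during which the arm holds its last target. There are 200 camera calls.

TASK

Turn the drying box's selector clockwise to the green mark and leave it clicked in there, without running on to red. Then lift the lid, which has a black handle bar, until its sticky seal lets go, and hold the lid's front edge 2 to 4 cm above its closed position: finish still holding it there with the gripper, since it falls shut if let go. Do not lift the lid before the selector is on green, do not let the lid fly up, and leave everything else on the bench where it is.

Things in the scene. Friction and masses are not known exactly. Their poses are not given: they have to be found in the camera images.
- dryer: Fixed aluminium vacuum drying box, 240 x 200 x 85 mm (x, y, z) with a grey valve block (110 x 120 mm, 70 mm high) against its left (+y) side near the front. Origin: centre of the box's underside, on the bench. Its x axis points from the front (handle side) to the hinge side, y to the valve block, z up; it may stand turned about z. With the lid shut, the lid's flat top is at z = 101 mm, the highest point is the handle bar's top at 145 mm
- selector_grip (a point): Point on the selector's vertical axis at the height to grip it, 100 mm above the bench; at (-65, 165) mm in the dryer's x, y. The selector is a grey grip bar 44 mm long, 12 mm thick and 30 mm high (z = 78 to 108 mm) across a disc of 44 mm diameter (top at z = 78 mm) on the flat valve block (top at z = 70 mm). A white line on one half of the bar is its pointer
- selector (a joint): Angle of the selector (rad), growing clockwise seen from above. Click positions: white mark 0, yellow 0.5, green 1.0, red 1.5. In the dryer's frame the pointer (and the bar) points in the direction at angle 0.75 minus this value, measured from +x towards +y. The detents take about 0.06 N m to pass, and about half way to the next mark the selector snaps on by itself; it starts at white or at yellow (rarely balanced in between)
- lid_bar (a point): Middle of the lid's black handle bar, 12 mm thick and round, 108 mm clear between its posts, lying along the dryer's y axis; 139 mm above the bench when shut, at (-90, 0) mm in the dryer's x, y, with 32 mm of free height under the bar. 215 mm in front of and 44 mm above the hinge axis
- lid_edge (a point): Middle of the lower front edge of the lid (clear plate with steel border, 250 x 210 x 12 mm, 0.3 to 0.55 kg), 250 mm in front of and 6 mm below the hinge axis when shut
- lid_axis (a point): Middle of the lid's hinge axis at the rear of the box, fixed: at (125, 0, 95) mm in the dryer's frame; the axis lies along the dryer's y
- lid (a joint): Opening angle of the lid (rad): 0 shut, growing as the front rises (0.12 = front edge 30 mm up). The seal sticks: about 11 to 15 N upward at the bar (weight included) is needed before the lid starts to move; the resistance then falls away over the first 10 mm of rise at the bar (0.05 rad), leaving only about 2 to 3 N, mostly the lid's weight. The lid falls shut when let go; a stop ends its travel at 0.5 rad
- build_tray: Blue build tray, fixed, 140 x 170 x 22 mm, bystander. Origin: centre of its underside
- spinal_rod: Translucent amber resin spinal rod model, 120 mm long, in the tray; bystander. Origin: its underside
- riffler: Steel riffler file, 236 mm long, 8 mm wide, lying on the bench; bystander. Origin: its underside
- polishing_wheel: Grey rubber polishing wheel, 70 mm diameter, 14 mm thick, lying flat; bystander. Origin: its underside
- rinse_bottle: White rinse bottle, 64 mm diameter, 150 mm high, standing; bystander. Origin: its underside
- compound_jar: Green jar, 68 mm diameter, 60 mm high, standing; bystander. Origin: its underside

How it is judged:
By the outcome, as a careful person would: the job done as asked, in the order asked, and still so for the second after the job is handed in, while the arm keeps its last pose, push and grip.
It also fails if it takes over 45 s, if anything falls off the work surface, if the arm or the gripper's body presses on something with over 40 N, if the wrist force passes 120 N, or if a joint passes its speed limit or range.

## Working session

There is one attempt and no reset: what is moved stays moved. The work goes in short steps, Python scripts to look and compute and a tool call to move; the robot and the scene stay as the last step left them, time stands still between calls to the robot, and variables do not carry over. Pictures are saved under pics/ and viewed, at most 10 in all, crops included, and the job is handed in when it is done.

Besides the shell and the picture viewer there is one more tool, called after "Call:" by a JSON object that holds its "name" and its "arguments", one argument or row to a line. step_arm: Moves the arm, as the interface text tells. Its arguments: {"type":"object","properties":{"commands":{"type":"array","items":{"type":"number"}}},"required":["commands"]}

```bash
mkdir -p pics; ls
python3 - <<'E'
from rig import *
import cv2,numpy as np
s=read_state();print({k:np.round(v,3).tolist() for k,v in s.items()})
for n in("top","scene"):
    c=read_camera(n);cv2.imwrite(f"pics/{n}0.png",c["img"][:,:,::-1]);print(n,c["K"].tolist(),np.round(c["world_from_camera"],4).tolist())
c=read_camera("wrist");print(c["mount"])
E
```

```text
pics
{'time_s': 0.0, 'q': [-1.203, 0.468, -0.012, 1.604, 0.006, 1.071, -0.056], 'joint_vel': [-0.002, -0.001, -0.001, -0.0, 0.0, 0.002, -0.001], 'joint_efforts': [-0.0, -53.238, 0.021, -25.13, 0.011, 0.008, -0.0], 'tool_pos': [259.406, 595.382, 230.305], 'eef_rot': [0.204, 0.979, -0.001, -0.0], 'ft_force': [-0.61, -0.81, -0.666], 'torque': [0.101, 0.007, -0.04], 'grasp_force': 0.0, 'opening': 85.55}
top [[449.6283818421565, 0.0, 316.28155931691026], [0.0, 449.6283818421565, 246.64853579022994], [0.0, 0.0, 1.0]] [[0.0039, -0.9855, 0.1694, 341.6792], [-0.9999, -0.0058, -0.0105, -13.1792], [0.0113, -0.1694, -0.9855, 1180.2647], [0.0, 0.0, 0.0, 1.0]]
scene [[541.3153395271665, 0.0, 320.92371794881757], [0.0, 541.3153395271665, 238.70746334546936], [0.0, 0.0, 1.0]] [[0.7902, 0.4462, -0.42, 1030.7967], [0.6128, -0.5784, 0.5384, -672.4327], [-0.0027, -0.6829, -0.7305, 994.4699], [0.0, 0.0, 0.0, 1.0]]
[[-8.84903312e-04 -9.55059398e-01 -2.96413164e-01  7.61005366e+01]
 [ 9.99998189e-01 -3.45621400e-04 -1.87175473e-03  8.86909915e-01]
 [ 1.68519021e-03 -2.96414284e-01  9.55057973e-01 -1.44275219e+02]
 [ 0.00000000e+00  0.00000000e+00  0.00000000e+00  1.00000000e+00]]
```

View pics/top0.png

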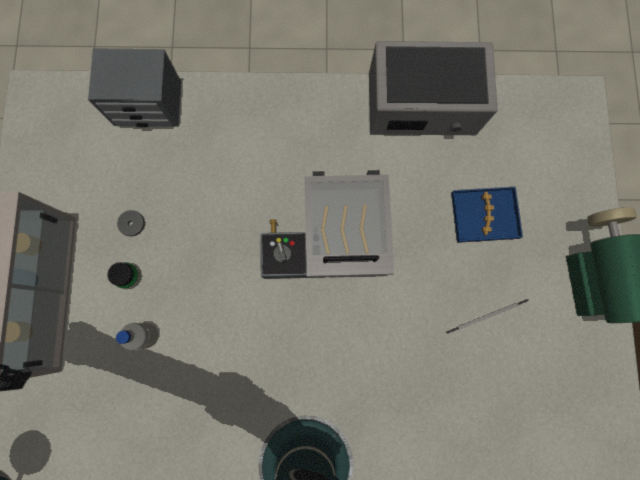

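View pics/scene0.png

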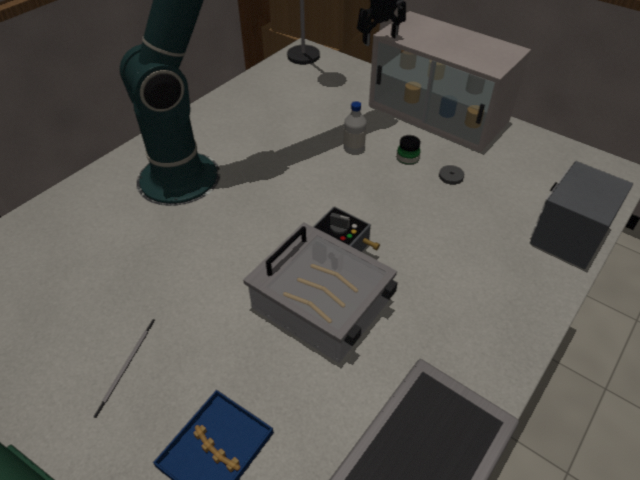

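Top view: dryer at about (305–392, 175–275), black bar at (323–379, 259), selector at about (282, 254), dots white to red at (271–292, 241). The scene view shows the bar at (268, 270)–(304, 232) and the selector at about (340, 222).

```bash
cat > h.py <<'E'
from rig import *
import cv2,numpy as np
from scipy.spatial.transform import Rotation as R
def cam(n):
    s=read_state() if n=="wrist" else None
    c=read_camera(n)
    if n=="wrist":
        T=np.eye(4);T[:3,:3]=R.from_quat(s["eef_rot"]).as_matrix();T[:3,3]=s["tool_pos"];c["T"]=T@c["mount"]
    else:c["T"]=c["world_from_camera"]
    return c
def ray(c,p):
    d=c["T"][:3,:3]@np.linalg.solve(c["K"],[p[0],p[1],1]);return c["T"][:3,3],d/np.linalg.norm(d)
def plane(c,p,z):
    o,d=ray(c,p);return o+d*(z-o[2])/d[2]
def tri(c1,p1,c2,p2):
    a,d=ray(c1,p1);b,e=ray(c2,p2);t=np.linalg.lstsq(np.c_[d,-e],b-a,rcond=None)[0]
    return (a+d*t[0]+b+e*t[1])/2,np.linalg.norm(a+d*t[0]-b-e*t[1])
def proj(c,P):
    q=c["K"]@(np.linalg.inv(c["T"])@np.r_[P,1])[:3];return q[:2]/q[2]
E
python3 - <<'E'
from h import *
t=cam("top");s=cam("scene")
def blk(c,x0,x1,y0,y1,th):
    m=(c["img"].max(2)<th)[y0:y1,x0:x1].astype(np.uint8)
    n,l,st,ce=cv2.connectedComponentsWithStats(m);i=1+np.argmax(st[1:,4])
    y,x=np.where(l==i);r=cv2.minAreaRect(np.c_[x+x0,y+y0].astype(np.float32));print(st[i],r);b=cv2.boxPoints(r);print(b.round(1).tolist())
blk(t,312,392,245,270,45);blk(s,255,318,220,280,45)
A=cv2.resize(t["img"][225:285,255:395],None,fx=5,fy=5,interpolation=2)
B=cv2.resize(s["img"][200:280,250:390],None,fx=5,fy=5,interpolation=2)
cv2.imwrite("pics/crop1.png",np.vstack([A,B])[:,:,::-1][:600] if 0 else cv2.resize(np.vstack([A,B]),(600,600))[:,:,::-1])
E
```

```text
[ 12  11  54   7 222] ((350.5073547363281, 258.7497863769531), (4.997838497161865, 53.12408447265625), 88.31531524658203)
[[323.8999938964844, 257.0], [377.0, 255.5], [377.1000061035156, 260.5], [324.0, 262.0]]
[ 11   7  40  49 338] ((285.7215576171875, 250.71337890625), (12.931523323059082, 59.30876541137695), 45.83031463623047)
[[259.8999938964844, 266.70001220703125], [302.5, 225.39999389648438], [311.5, 234.6999969482422], [269.0, 276.0]]
```

View pics/crop1.png

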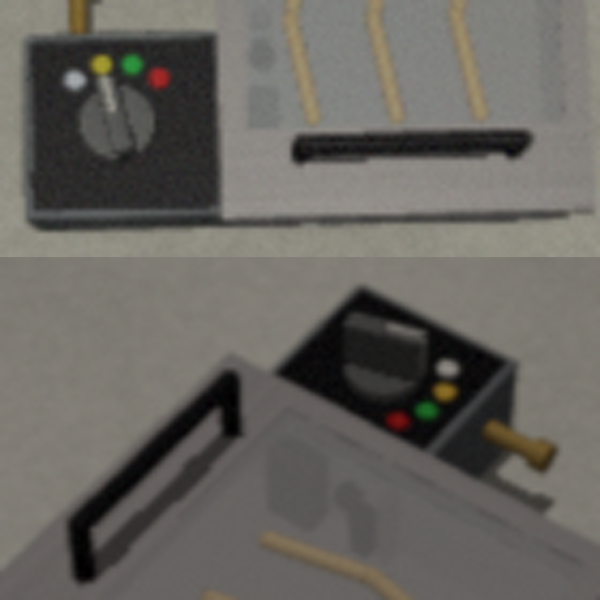

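Selector's pointer is at yellow (crop (103, 75) toward the yellow dot), so it needs 0.5 rad clockwise. Bar ends are visible in both crops; triangulating.

Run:
```python
from h import *
t=cam("top");s=cam("scene");np.set_printoptions(precision=1,suppress=True)
L=tri(t,(324.3,257.7),s,(304.1,228.5));Rr=tri(t,(378.2,257.7),s,(267.5,261.6));G=tri(t,(281.8,251.6),s,(340.3,215.9))
print(L,Rr,G)
l,r=plane(t,(324,258.5),140),plane(t,(378,257.3),140);d=l-r;print(l,r,np.linalg.norm(d))
# yaw from lid edges: fit lid outline mask in top
yaw=np.arctan2(d[1],d[0])-np.pi/2;print("yaw bar",yaw)
print("sel at z108",plane(t,(281.8,251.6),108))
def dr(p): # dots on block top z=70
    return plane(t,p,70)
W=[dr((255+x/4.286,225+y/4.286)) for x,y in((75,80),(101,65),(132,65),(158,78))];print("dots",W)
m=(L[0]+Rr[0])/2;c,sn=np.cos(yaw),np.sin(yaw);M=np.array([[c,-sn],[sn,c]])
O=((l+r)/2)[:2]-M@[-90,0];print("origin",O,"sel pred",O+M@[-65,165])
for w in W:
    v=w[:2]-(O+M@[-65,165]);print(np.linalg.norm(v),np.arctan2(v[1],v[0])-yaw)
st=read_state();print(st["tool_pos"],R.from_quat(st["eef_rot"]).as_matrix())
```

```text
(array([493.7, -43.3, 143.4]), np.float64(0.6239134428456327)) (array([ 495. , -167.3,  147.2]), np.float64(2.7770566182607057)) (array([514.1,  59.7, 113.5]), np.float64(4.364916407350068))
[492.5 -42.4 140. ] [ 496.1 -168.9  140. ] 126.53773262275323
yaw bar 0.027983614368359166
sel at z108 [513.4  58.5 108. ]
dots [array([539.5,  84.7,  70. ]), array([548.5,  69.7,  70. ]), array([548.6,  51.5,  70. ]), array([541. ,  36.2,  70. ])]
origin [ 584.2 -103.2] sel pred [514.7  60. ]
35.066967053083964 0.7558102407502982
35.21775064323118 0.25198150744560277
34.98076827259115 -0.27065407704987227
35.42818262410032 -0.761705294461894
[259.6 595.8 231.1] [[-0.9  0.4 -0. ]
 [ 0.4  0.9 -0. ]
 [-0.  -0.  -1. ]]
```

Consistent: bar ends 126 mm apart at z≈145, dots on a 35 mm circle at ±0.25 and ±0.75 about the predicted selector centre. Dryer yaw ≈ 0.028, selector at about (514, 60). Moving above it.

Call:
{"name": "step_arm", "arguments": {
  "commands": [0.06, -0.014, -0.012, 0, 0, 0.06, -0.028, -0.0243, 0, 0, 0.06, -0.028, -0.0243, 0, 0, 0.06, -0.028, -0.0243, 0, 0, 0.06, -0.028, -0.0243, 0, 0, 0.06, -0.028, -0.0243, 0, 0, 0.06, -0.028, -0.0243, 0, 0, 0.06, -0.028, -0.0243, 0, 0]
}}

```text
time_s: 1.02
tool_pos: [379.9, 343.4, 231.5]
eef_rot: [0.204, 0.979, 0.0, 0.0]
ft_force: [1.3, 0.2, -0.2]
opening: 60.2
grasp_force: 0.0
```

Call:
{"name": "step_arm", "arguments": {
  "commands": [0.04, -0.028, -0.0243, 0, 0, 0.04, -0.028, -0.0243, 0, 0, 0.04, -0.028, -0.0243, 0, 0, 0.04, -0.028, -0.0243, 0, 0, 0.04, -0.028, -0.0243, 0, 0, 0.04, -0.028, -0.0243, 0, 0, 0.04, -0.028, -0.0243, 0, 0, 0.04, -0.028, -0.0243, 0, 0]
}}

```text
time_s: 1.68
tool_pos: [507.7, 75.7, 231.7]
eef_rot: [0.204, 0.979, 0.0, 0.0]
ft_force: [-0.1, 0.4, -0.4]
opening: 39.6
grasp_force: 0.0
```

Call:
{"name": "step_arm", "arguments": {
  "commands": [0.04, -0.014, -0.0123, 0, 0, 0.04, 0, 0, 0, -6.5, 0.04, 0, 0, 0, -6.5, 0.04, 0, 0, 0, -6.5, 0.04, 0, 0, 0, -6.5, 0.04, 0, 0, 0, -6.5, 0.04, 0, 0, 0, -7, 0.04, 0, 0, 0, 0]
}}

```text
time_s: 2.35
tool_pos: [515.1, 60.6, 231.4]
eef_rot: [-0.14, 0.99, 0.0, 0.0]
ft_force: [0.2, -0.1, -0.0]
opening: 39.8
grasp_force: 0.0
```

Run:
```python
from h import *
np.set_printoptions(precision=3,suppress=True)
s=read_state();M=R.from_quat(s["eef_rot"]).as_matrix();print(s["time_s"],s["tool_pos"],M[:,0],np.degrees(np.arctan2(M[1,0],M[0,0])),s["ft_force"],s["q"],s["opening"])
w=cam("wrist");np.save("pics/T1.npy",w["T"]);cv2.imwrite("pics/w1.png",w["img"][:,:,::-1]);print(w["K"],proj(w,[514.5,59.8,108]))
```

```text
2.35 [515.051  60.55  231.421] [-0.961 -0.278 -0.   ] -163.8667701365441 [ 0.154 -0.141 -0.04 ] [-0.328  0.243  0.171  1.932 -0.05   0.97   1.719] 39.84003560200512
[[372.18    0.    316.323]
 [  0.    372.18  237.848]
 [  0.      0.      1.   ]] [314.826 227.478]
```

View pics/w1.png

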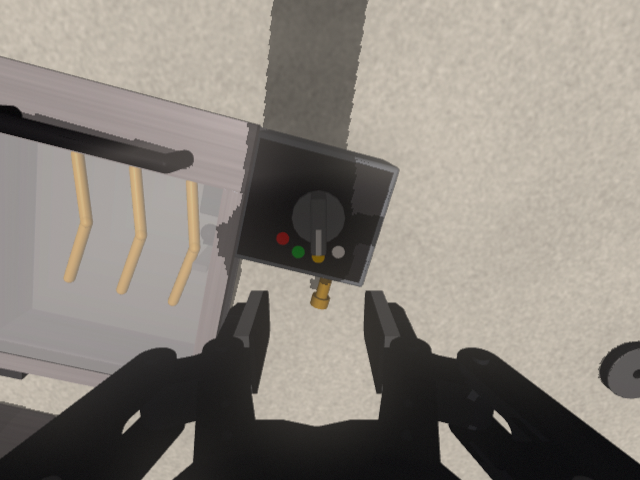

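Wrist view: selector bar runs vertically from (318, 196) to (318, 257), pointer end on yellow, aligned with the tool; predicted centre was (315, 227).

Run:
```python
from h import *
np.set_printoptions(precision=2,suppress=True)
w=cam("wrist");t=cam("top");g=w["img"].astype(int).mean(2)
print(g[205:216:5,296:342].round()); 
a=plane(w,(318.3,196.5),108);b=plane(w,(318.3,257),108);print(a,b,np.linalg.norm(a-b),(a+b)/2,np.degrees(np.arctan2(*(b-a)[1::-1])))
print("tri",tri(w,(318.3,226.5),t,(281.8,251.6)))
D=[];
hsv=cv2.cvtColor(w["img"],cv2.COLOR_RGB2HSV)
for n,p in dict(red=(282,239),green=(298,252),yel=(318,258),white=(338,252)).items(): print(n,plane(w,p,70))
P=np.array([plane(w,p,70)[:2] for p in((282,239),(298,252),(338,252))])
A=np.c_[2*P,np.ones(3)];print("circ",np.linalg.solve(A,(P**2).sum(1))[:2])
print("block corners",[plane(w,p,70)[:2] for p in((258,138),(398,168),(362,284),(240,258))])
print("bar end",plane(w,(186,157),145))
s=read_state();M=R.from_quat(s["eef_rot"]).as_matrix();print(M.T@((a+b)/2-s["tool_pos"]))
```

```text
[[48. 49. 49. 49. 49. 49. 49. 49. 49. 49. 48. 50. 48. 47. 44. 45. 48. 48.
  48. 49. 50. 49. 49. 48. 50. 49. 49. 51. 48. 46. 45. 51. 49. 49. 50. 50.
  50. 51. 50. 50. 51. 50. 50. 51. 50. 45.]
 [48. 48. 49. 49. 49. 48. 49. 50. 50. 49. 49. 49. 49. 49. 43. 47. 47. 48.
  49. 48. 49. 48. 50. 49. 50. 47. 49. 50. 49. 47. 45. 49. 50. 49. 51. 50.
  50. 50. 51. 52. 51. 50. 51. 51. 50. 50.]
 [49. 49. 49. 48. 50. 50. 49. 50. 49. 48. 49. 51. 49. 48. 45. 46. 47. 49.
  49. 49. 50. 49. 48. 49. 49. 50. 49. 49. 48. 45. 44. 49. 50. 50. 49. 49.
  51. 51. 49. 51. 51. 50. 50. 52. 51. 51.]]
[491.28  55.83 108.  ] [536.33  68.62 108.  ] 46.837210990097766 [513.8   62.23 108.  ] 15.852729021918003
tri (array([513.16,  60.25, 108.3 ]), np.float64(3.4890304692538208))
red [542.34  38.02  70.  ]
green [550.05  54.32  70.  ]
yel [550.66  72.58  70.  ]
white [540.59  87.81  70.  ]
circ [512.91  61.91]
block corners [array([466.05,  -0.93]), array([458.11, 113.88]), array([563.77, 117.19]), array([569.22,   6.94])]
bar end [482.97 -30.31 145.  ]
[  0.75   2.06 123.36]
```

Call:
{"name": "step_arm", "arguments": {
  "commands": [0.04, 0.0005, 0.001, 0.015, 0, 0.04, 0, 0, 0.03, 0, 0.04, 0, 0, 0.03, 0, 0.04, 0, 0, 0.03, 0, 0.04, 0, 0, 0.02, 0, 0.04, 0, 0, 0.015, 0, 0.04, 0, 0, 0.0084, 0, 0.04, 0, 0, 0, 0]
}}

```text
time_s: 3.17
tool_pos: [513.2, 61.2, 81.3]
eef_rot: [-0.138, 0.99, -0.0, -0.002]
ft_force: [-0.3, -0.5, -0.4]
opening: 39.8
grasp_force: 0.0
```

Call:
{"name": "step_arm", "arguments": {
  "commands": [0.02, 0, 0, 0, 0, 0.02, 0, 0, 0, 0, 0.015, 0, 0, 0, 0, 0.012, 0, 0, 0, 0, 0.008, 0, 0, 0, 0, 0.008, 0, 0, 0, 0]
}}

```text
time_s: 3.67
tool_pos: [515.1, 61.9, 84.1]
eef_rot: [-0.139, 0.99, 0.0, 0.001]
ft_force: [-0.9, 1.4, 6.2]
opening: 10.9
grasp_force: 60.6
```

Call:
{"name": "step_arm", "arguments": {
  "commands": [0.008, 0, 0, 0, 3.6, 0.008, 0, 0, 0, 3.6, 0.008, 0, 0, 0, 3.6, 0.008, 0, 0, 0, 3.6, 0.008, 0, 0, 0, 3.6, 0.008, 0, 0, 0, 3.6, 0.008, 0, 0, 0, 3.6, 0.008, 0, 0, 0, 3.4]
}}

```text
time_s: 4.33
tool_pos: [515.1, 61.3, 84.1]
eef_rot: [0.112, 0.994, 0.0, 0.001]
ft_force: [-1.6, -0.1, 6.9]
opening: 10.5
grasp_force: 60.8
```

Call:
{"name": "step_arm", "arguments": {
  "commands": [0.008, 0, 0, 0, 0, 0.008, 0, 0, 0, 0]
}}

```text
time_s: 4.5
tool_pos: [515.0, 61.3, 84.1]
eef_rot: [0.11, 0.994, 0.0, 0.001]
ft_force: [-1.5, -1.0, 6.4]
opening: 10.8
grasp_force: 60.8
```

Run:
```python
from h import *
s=read_state();M=R.from_quat(s["eef_rot"]).as_matrix();print(s["tool_pos"],np.degrees(np.arctan2(M[1,0],M[0,0])),s["ft_force"],s["torque"],s["opening"])
w=cam("wrist");cv2.imwrite("pics/w2.png",w["img"][:,:,::-1])
```

```text
[515.04927692  61.31653065  84.11956784] 167.33621845182114 [-1.51337775 -0.9741701   6.369751  ] [-0.09085234  0.32656252  0.01719692] 10.794190721036758
```

View pics/w2.png

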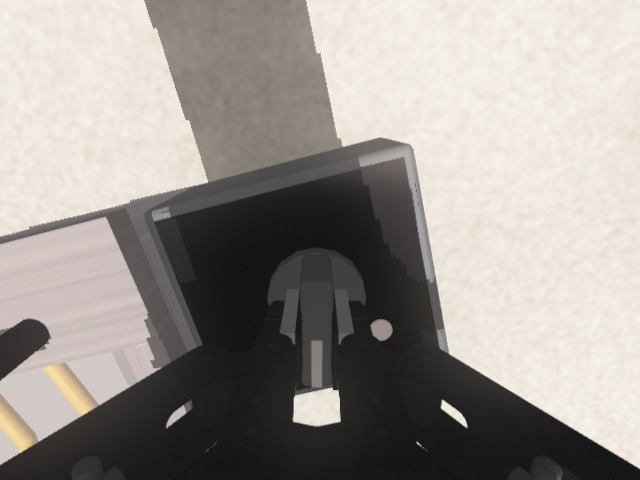

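Image: the gripped bar has turned with the tool (white dot visible at (381, 330), pointer end at (317, 365)); tool angle −12.7° matches green (−12.7°). Release, rise and check.

Call:
{"name": "step_arm", "arguments": {
  "commands": [0.02, 0, 0, 0, 0, 0.04, 0, 0, 0, 0, 0.04, 0, 0, 0, 0, 0.04, 0, 0, -0.015, 0, 0.04, 0, 0, -0.03, 0, 0.04, 0, 0, -0.035, 0, 0.04, 0, 0, -0.035, 0, 0.04, 0, 0, -0.03, 0]
}}

```text
time_s: 5.22
tool_pos: [514.4, 61.2, 230.0]
eef_rot: [0.11, 0.994, 0.0, 0.001]
ft_force: [0.6, -0.3, -0.4]
opening: 40.3
grasp_force: 0.0
```

Run:
```python
from h import *
w=cam("wrist");t=cam("top");A=cv2.resize(t["img"][225:285,255:335],(800,600),interpolation=2)
cv2.imwrite("pics/w3.png",np.hstack([w["img"][:,120:520],cv2.resize(A,(400,480))])[:,:,::-1])
```

```text
(no output)
```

View pics/w3.png

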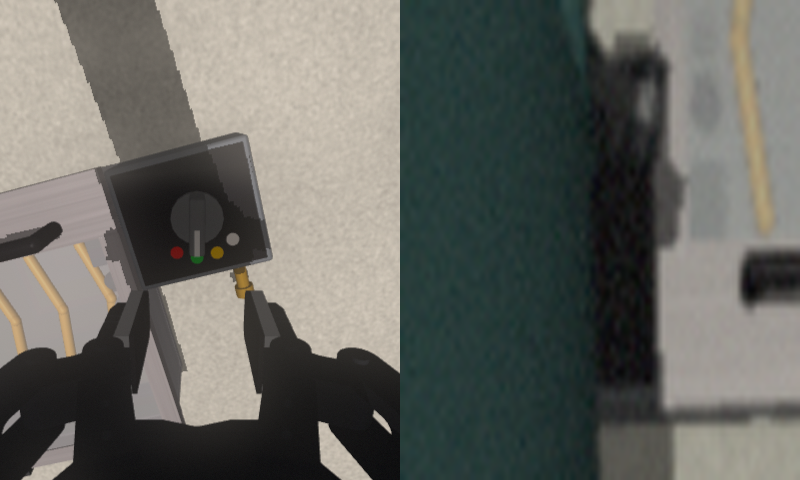

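Left: the pointer at (197, 245) points at the green dot (197, 258), released and settled. Now above the lid bar.

Call:
{"name": "step_arm", "arguments": {
  "commands": [0.045, -0.0015, -0.014, 0, 0, 0.045, -0.0027, -0.028, 0, 0, 0.045, -0.0027, -0.028, 0, 0, 0.045, -0.0027, -0.028, 0, 0, 0.045, -0.0027, -0.028, 0, 0, 0.045, -0.0027, -0.028, 0, 0, 0.045, -0.0015, -0.014, 0, 0, 0.045, 0, 0, 0, 6.5]
}}

```text
time_s: 5.98
tool_pos: [492.3, -110.3, 227.3]
eef_rot: [0.17, 0.986, -0.001, -0.0]
ft_force: [-0.3, -1.2, -1.0]
opening: 45.2
grasp_force: 0.0
```

Call:
{"name": "step_arm", "arguments": {
  "commands": [0.045, 0, 0, 0, 7, 0.045, 0, 0, 0, 7, 0.045, 0, 0, 0, 7, 0.045, 0, 0, 0, 7, 0.045, 0, 0, 0, 7, 0.045, 0, 0, 0, 7, 0.045, 0, 0, 0, 7, 0.045, 0, 0, 0, 7]
}}

```text
time_s: 6.65
tool_pos: [493.1, -106.1, 227.0]
eef_rot: [0.612, 0.791, -0.0, -0.0]
ft_force: [-0.6, 0.6, -0.6]
opening: 45.1
grasp_force: 0.0
```

Call:
{"name": "step_arm", "arguments": {
  "commands": [0.045, 0, 0, 0, 7, 0.045, 0, 0, 0, 6.2, 0.045, 0, 0, 0, 0]
}}

```text
time_s: 6.9
tool_pos: [493.1, -106.1, 227.0]
eef_rot: [0.698, 0.716, -0.001, -0.0]
ft_force: [0.6, 0.5, 0.2]
opening: 45.3
grasp_force: 0.0
```

Run:
```python
from h import *
np.set_printoptions(precision=2,suppress=True)
s=read_state();M=R.from_quat(s["eef_rot"]).as_matrix();print(s["time_s"],s["tool_pos"],np.degrees(np.arctan2(M[1,0],M[0,0])),s["ft_force"])
w=cam("wrist");cv2.imwrite("pics/w4.png",w["img"][:,:,::-1]);print(proj(w,[493.9,-105,145]),proj(w,[492.5,-42.4,145]),proj(w,[496.1,-168.9,145]))
```

```text
6.9 [ 493.1  -106.06  227.02] 91.50979818423576 [0.63 0.51 0.21]
[318.13 245.3 ] [318.61 144.77] [318.82 332.9 ]
```

View pics/w4.png

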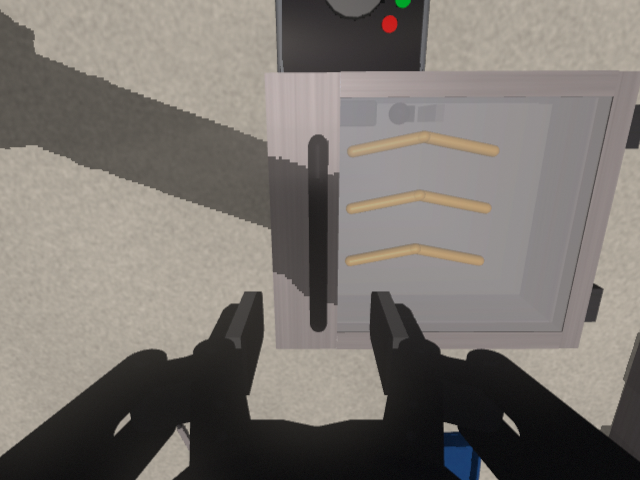

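Bar vertical at columns 309–327 (centre 318, as predicted), rows 133–332, between the open fingers. Descend and grip.

Call:
{"name": "step_arm", "arguments": {
  "commands": [0.045, 0, 0.0008, 0.015, 0, 0.045, 0, 0, 0.03, 0, 0.045, 0, 0, 0.03, 0, 0.045, 0, 0, 0.02, 0, 0.045, 0, 0, 0.01, 0, 0.045, 0, 0, 0, 0, 0.03, 0, 0, 0, 0, 0.02, 0, 0, 0, 0]
}}

```text
time_s: 7.62
tool_pos: [495.4, -106.5, 124.0]
eef_rot: [0.697, 0.717, 0.001, 0.001]
ft_force: [0.6, -0.2, -0.1]
opening: 21.5
grasp_force: 0.0
```

Call:
{"name": "step_arm", "arguments": {
  "commands": [0.012, 0, 0, 0, 0, 0.005, 0, 0, 0, 0, 0.005, 0, 0, 0, 0, 0.005, 0, 0, 0, 0, 0.005, 0, 0, 0, 0]
}}

```text
time_s: 8.03
tool_pos: [494.0, -106.4, 124.1]
eef_rot: [0.697, 0.717, 0.0, -0.0]
ft_force: [-4.3, -0.2, 5.8]
opening: 9.8
grasp_force: 58.5
```

Call:
{"name": "step_arm", "arguments": {
  "commands": [0.005, 0, 0.0002, -0.001, 0, 0.005, 0, 0.0002, -0.001, 0, 0.005, 0, 0.0002, -0.001, 0, 0.005, 0, 0.0002, -0.001, 0]
}}

```text
time_s: 8.37
tool_pos: [494.3, -106.3, 126.1]
eef_rot: [0.697, 0.717, -0.001, -0.0]
ft_force: [-0.6, -3.2, -14.7]
opening: 10.0
grasp_force: 58.3
```

Call:
{"name": "step_arm", "arguments": {
  "commands": [0.005, 0, 0.0002, -0.001, 0, 0.005, 0, 0.0002, -0.001, 0, 0.005, 0, 0.0002, -0.001, 0, 0.005, 0, 0.0002, -0.001, 0]
}}

```text
time_s: 8.7
tool_pos: [495.4, -106.3, 130.7]
eef_rot: [0.697, 0.717, -0.001, -0.001]
ft_force: [-2.1, -3.3, -9.8]
opening: 10.0
grasp_force: 58.9
```

Call:
{"name": "step_arm", "arguments": {
  "commands": [0.005, 0, 0.0002, -0.001, 0, 0.005, 0, 0.0002, -0.001, 0, 0.005, 0, 0.0002, -0.001, 0, 0.005, 0, 0.0002, -0.001, 0, 0.005, 0, 0.0003, -0.001, 0, 0.005, 0, 0.0003, -0.001, 0, 0.005, 0, 0.0003, -0.001, 0, 0.005, 0, 0.0003, -0.001, 0]
}}

```text
time_s: 9.37
tool_pos: [497.6, -106.2, 139.4]
eef_rot: [0.697, 0.717, -0.0, -0.0]
ft_force: [-5.5, -3.2, -5.5]
opening: 10.0
grasp_force: 59.3
```

Call:
{"name": "step_arm", "arguments": {
  "commands": [0.005, 0, 0.0003, -0.001, 0, 0.005, 0, 0.0003, -0.001, 0, 0.005, 0, 0.0003, -0.001, 0, 0.005, 0, 0.0003, -0.001, 0, 0.005, 0, 0.0003, -0.001, 0, 0.005, 0, 0.0003, -0.001, 0, 0.005, 0, 0.0003, -0.001, 0, 0.005, 0, 0, 0, 0]
}}

```text
time_s: 10.03
tool_pos: [499.7, -106.1, 146.7]
eef_rot: [0.697, 0.717, 0.0, -0.0]
ft_force: [-6.4, -3.1, -2.0]
opening: 9.8
grasp_force: 58.9
```

Call:
{"name": "step_arm", "arguments": {
  "commands": [0.005, 0, 0.0004, -0.001, 0, 0.005, 0, 0.0004, -0.001, 0, 0.005, 0, 0.0004, -0.001, 0, 0.005, 0, 0, 0, 0, 0.005, 0, 0, 0, 0, 0.005, 0, 0, 0, 0, 0.005, 0, 0, 0, 0, 0.005, 0, 0, 0, 0]
}}

```text
time_s: 10.7
tool_pos: [500.6, -106.1, 149.5]
eef_rot: [0.697, 0.717, -0.0, -0.001]
ft_force: [-6.8, -2.0, -2.8]
opening: 9.6
grasp_force: 58.9
```

Run:
```python
from h import *
np.set_printoptions(precision=1,suppress=True)
s=read_state();print(s["tool_pos"],s["ft_force"],s["opening"])
c=cam("scene");M=np.array([[1,-.028,0],[.028,1,0],[0,0,1]]);O=np.array([584,-103,0])
def P(x,y,z):return O+M@np.array([x,y,z])
for th in(0,.08,.12,.16):
    x,z=-250,6; print(th,[proj(c,P(125+x*np.cos(th)+z*np.sin(th),y,95+z*np.cos(th)-x*np.sin(th))) for y in(-105,105)])
cv2.imwrite("pics/s5.png",cv2.resize(c["img"][180:360,220:460],(800,600),interpolation=2)[:,:,::-1])
```

```text
[ 500.6 -106.1  149.5] [-6.8 -2.  -2.8] 9.589478634802296
0 [array([242.7, 281.3]), array([303.4, 223.9])]
0.08 [array([242.2, 275.6]), array([303.6, 218. ])]
0.12 [array([242.1, 272.8]), array([304. , 215.1])]
0.16 [array([242.2, 270.1]), array([304.4, 212.3])]
```

View pics/s5.png

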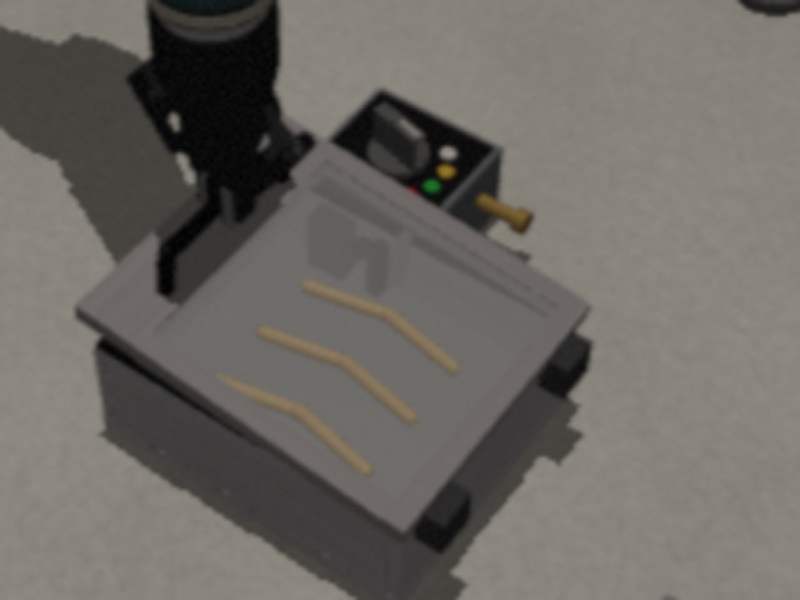

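The lid is held open. Its front corner at crop (78, 312), or pixel (243.4, 273.6), matches an angle of about 0.11–0.12, so the edge is about 29 mm up. The selector still points at green. Handing in.

```bash
python3 -c "
from rig import *
print(finish_job())"
```

```text
the job is handed in; nothing more can be done
None
```

The job is handed in: the selector is clicked in on green, and the gripper is holding the lid with its front edge about 3 cm above closed; the verdict was not shown.

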